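# Clamp a relay in the test jig and hold the cam at full lift

### The job

Test the loose plug-in relay: seat it upright and fully down in the rectangular pocket of the test jig, then swing the flat locking lever shut over it until it meets its stop. Then raise the jig's spring-return cam lever to its highest lift point, where the lever stands upright, and finish while still holding it there with the gripper's fingers, the relay lifted firmly against the locking lever's pad. Leave the other parts on the bench where they are.

Things in the scene. Friction and masses are not known exactly. Their poses are not given: they have to be found in the camera images.
- relay: The plug-in relay, loose: an upright white block with a black foot, 36 mm (own x) x 28 mm (own y) x 52 mm high (foot stepped in 2 mm all round over the lowest 3 mm), about 80 g. Goes in the pocket either way round. It starts standing on the bench to the left or the right of the jig. Origin: centre of its underside; z up.
- jig: The test jig, fixed: aluminium base plate 150 mm (own x) x 220 mm (own y) x 30 mm high. Origin: centre of the plate's underside; x points away from the robot (yaw within 0.3 rad), y left. In its frame (mm): pocket at x -15, y 70; locking lever's post (20 dia., up to z 100) at x 55, y 70; cam lever's axle at x 35, z 60, the lever in the plane y -85.
- pocket (a point): Centre of the pocket's floor, 34 mm above the bench; axes as the jig's. Pocket 42 mm (jig x) x 34 mm (jig y) inside, 22 mm deep, walls 6 mm, flared mouth with its rim 61 mm above the bench, about 57 x 49 mm over all. The floor is a lift bed: the cam raises it 8 mm, relay and all. A seated relay's underside lies on this point, its top 86 mm above the bench.
- lock_lever (a joint): Angle of the locking lever about its vertical pivot, rad: 0 = shut on its stop, over the pocket, pointing along jig -x; grows as it swings open, clockwise seen from above, towards jig +y (to 1.65). Starts open at 1.2 to 1.55. Stays where left (under 1 N at the knob moves it). A flat steel bar 18 mm wide, 100 to 108 mm above the bench.
- lock_knob (a point): Middle of the locking lever's upright black knob, 102 mm from the pivot: a cylinder of 14 mm diameter and 30 mm height standing on the bar, 108 to 138 mm above the bench (this point at 123 mm).
- lock_pivot (a point): Point on the locking lever's vertical pivot axis, 104 mm above the bench.
- lock_pad: Rubber pad, 16 mm diameter, on a spring stem (600 N/m) under the locking lever, 70 mm from its pivot. Origin: centre of its underside, 90 mm above the bench; lever shut, it clears the top of a seated relay by 4 mm until the cam lifts the relay against it.
- cam_lever (a joint): Angle of the cam lever about its level axle (jig y), rad: 0 = at rest, sloping up towards the robot (jig -x) at 20 degrees above level; grows as it is raised and swung away from the robot. Highest lift at 1.222 (upright); beyond, to the stop at 1.75, the bed sinks again. A spring pulls it back to 0 when let go: 0.2 N m at rest, 0.42 N m (4 N at the knob) upright.
- cam_knob (a point): Centre of the cam lever's black cross knob, 110 mm from the axle: a cylinder of 14 mm diameter, 30 mm long along jig y, on the end of a 10 mm round steel bar. At rest 98 mm above the bench, upright 170 mm.
- cam_axis (a point): Point on the cam lever's axle, in the lever's plane, 60 mm above the bench. To its left (jig y -78 to -38 mm) are the cam disc (52 mm diameter) and brackets; over the disc a steel follower (jig x 20 to 50, y -70 to -20 mm), its top 95 mm above the bench, rising to 103, moves the lift bed.
- contactor: Bystander, loose: contactor, a stepped block, 74 x 45 mm foot, 80 mm high, far too big for the pocket. Origin: centre of the underside.
- slim_module: Bystander, loose: slim upright module 70 x 12 x 67 mm high, beyond the jig. Origin: centre of the underside.
- jar: Bystander, loose: screw-top jar, 68 mm diameter, 100 mm high, beyond the jig. Origin: centre of the underside.
- coupling: Bystander, loose: short white pipe coupling (ring), 42 mm diameter, 40 mm high. Origin: centre of the underside.
- screwdriver: Bystander, loose: screwdriver lying flat on the robot's side of the bench.
- terminal_block: Bystander, loose: small white terminal block 50 x 22 x 28 mm high, on the robot's side of the bench. Origin: centre of the underside.
- wrench: Bystander, loose: wrench lying flat at the far left.
Not all that is in view belongs to the job. Leave any brown or orange look-alike of the relay alone.

How it is judged:
On the way, in this order (a step that is already met when the one before it is completed fails the run):
1. the relay sits upright and fully down in the pocket (horizontal distance between relay and pocket below 0.005 m and angle between relay's own z axis and vertical below 0.08 rad and z of relay in the frame of pocket between -0.003 and 0.003 m), for 0.2 s.
2. the locking lever is shut over the seated relay (all of step 1 and value of joint lock_lever below 0.12 rad), for 0.2 s.
3. the cam lever is held upright at its highest lift, the relay lifted against the pad (horizontal distance between relay and pocket below 0.005 m and angle between relay's own z axis and vertical below 0.08 rad and value of joint lock_lever below 0.12 rad and value of joint cam_lever between 1.082 and 1.362 rad and z of relay in the frame of pocket above 0.006 m and contact force between relay and lock_pad above 1 N and contact force between the fingers and cam_lever above 1 N and velocity of joint cam_lever between -0.1 and 0.1 rad/s), for 0.5 s.
At the end, for the whole second after the job is handed in: Relay upright (0.08 rad) in the pocket (5 mm of centre), lifted over 6 mm and pressed on the pad by over 1 N; locking lever shut (under 0.12 rad); cam lever still, within 0.14 rad of its highest lift at 1.222 rad, held there by the fingers with over 1 N (all of step 3); the arm keeps its last pose, push and grip.
It fails at once if a bystander is shoved (moved more than 40 mm) (distance of any of contactor, slim_module, jar, coupling, screwdriver, terminal_block, wrench from where it was at the start of the episode above 0.04 m).
It also fails if it takes over 72 s, if anything falls off the work surface, if the arm or the gripper's body presses on something with over 40 N, if the wrist force passes 120 N, or if a joint passes its speed limit or range.

### The arm

A 6-joint arm with a two-finger parallel gripper is mounted at the origin on the work surface. World frame = base frame: x ahead of the robot, y to its left, z up, the work surface at z = 0. Lengths are in m, angles in rad, forces in N, time in s.
With the tool pointing down it reaches from about 0.4 to 0.825 m from the base axis. Payload 7 kg.
Tool frame: the origin (TCP) lies between the finger pads; the fingertips stand bot.tip_extent ahead of it and the grasp point (between the pads) lies 6 mm ahead of it (bot.tip_extent is the distance from the TCP to the fingertips, in m); z points along the fingers, y is the line along which they close (so a half turn about z gives the same grasp; the last joint's range is limited). The gripper opens to 85 mm and grips with 20 to 120 N. Pads are 22 mm wide; open, the fingers measure 114 mm over their backs; the gripper's body (76 mm by 85 mm) begins 54 mm behind the grasp point. The pads swing forward as they close: fully open they stand 13 mm farther back than shut.
Start: joints at [1.395, 0.359, 0.012, 0, -1.224, -0.288], TCP at [0.302, 0.604, 0.256] pointing down, gripper open.
Joint ranges: [-3.07, 3.07], [-1.43, 2.12], [-1.02, 1.25], [-3.03, 1.67], [-3.05, -0], [-3.03, 3.03]. Speed limits (rad/s): [2.39, 2.39, 3.01, 3.14, 3.14, 3.14].

### API

Orientations are given as a rotation vector (axis times angle).
In Python, from station import bot, get_image, camera_info, look_for, pinpoint gives the robot as it stands. The module is installed in compiled form; this text tells all that it offers.
- The arm moves only by the shell command python3 -m pendant 'ROWS' [FORCE]. ROWS is JSON, a list of rows, each a list of 7 numbers: the shift along the tool's x, y, z in m, then the turn, a rotation vector about the tool's x, y, z in degrees, then the opening, from -1 (shut) to 1 (fully open). In form: [[tx, ty, tz, rx, ry, rz, gripper], ...]. A call has exactly 5 rows; each row shifts and turns the commanded pose from where the row before left it, along the tool's axes as they then stand; what a row does not reach is not made up. A row lasts 1/8 s, in which the tool goes at most 62.5 mm and 10.7 degrees, less where a joint would pass 70% of its speed; a pose out of reach is approached as far as the arm can. A call with a gripper value outside its range is refused whole. The fingers move at their own pace and stop on an object; FORCE is the grip in N (left out, the last holds). Time passes only in rows, so rows that do not move let the fingers close, or fill a call up. It gives the time, the measured TCP pose, the force, the opening and the grip force at its end, in the units of the state.
- bot.observe(): the state, without advancing time (a new reading comes with each control period).
- get_image(name): name is "scene" or "top" or "wrist"; returns the picture (384x512x3 uint8, red, green, blue); there is no depth.
- camera_info(name): a dict with "mtx" (3x3 intrinsics, pixels), "D" ([k1, k2, p1, p2, k3] as OpenCV has them; the pictures are not rectified), "position" and "orientation" of the camera in the world. Camera axes: x right, y up, looking along -z (the intrinsics and any distortion apply to the point x, -y, -z); pixel columns grow to the right and rows downward; lengths in m; the calibration is good to about 2 mm. A picture is of the moment at which its call begins: read the wrist's pose just before it. camera_info takes no time and is no camera call; for the wrist camera it gives the pose at the moment of the call.
- bot.job_done(): hands the job in; it is judged then, once.
Trained networks look in the newest picture that a camera, given by its name, has taken for a name from the list of things; names that differ only in an ending like _2 or _b are one class to them, and where a whole thing is asked for, a point or a joint stands for the part that bears it (a point fixed in the world has none). Each returns a list of dicts, best first, with "conf" (0 to 1); they miss things now and then, are a little off and sometimes report something else, mostly with a low value. They report only what shows in the picture. A call takes as long as a camera call. They do not tell look-alikes from the thing itself.
- look_for(camera, name): "box" ([centre column, centre row, width, height] in pixels, round what is visible of it).
- pinpoint(camera, name): "pixel" ([column, row] in pixels: a listed point, or the origin of a listed thing).
The state is a dict: "time": time; "qpos": joint angles; "joint_velocities": joint speeds; "effort": joint torques, N m; "tool_pos": TCP position; "orientation": TCP orientation; "force": force on the tool from outside, world axes, zero at the start; "wrist_torque": the same for the moment, N m; "gripper_width": finger opening in m; "gripper_force": force on a finger pad.
Only numpy, scipy, OpenCV 4.12 (cv2) and the standard library are available. Lean on these libraries where they do the work, as an engineer would, in place of code of your own. Each camera call takes 0.05 s, during which the arm holds its last target. There are 200 camera calls.

## Working session

There is one attempt and no reset: what is moved stays moved. The work goes in short steps, Python scripts to look and compute and a shell command to move; the robot and the scene stay as the last step left them, time stands still between calls to the robot, and variables do not carry over. Pictures are saved under pics/ and viewed, at most 12 in all, crops included, and the job is handed in when it is done.

```bash
mkdir -p pics; cat > h.py <<'E'
import numpy as np, cv2
from scipy.spatial.transform import Rotation as R
from station import bot, get_image, camera_info, look_for, pinpoint
def ray(cam,px,ci=None):
    ci=ci or camera_info(cam)
    u=cv2.undistortPoints(np.array([[px]],float),np.array(ci['mtx'],float),np.array(ci['D'],float))[0,0]
    o=np.array(ci['orientation'],float)
    M=R.from_rotvec(o).as_matrix() if o.shape==(3,) else (o if o.shape==(3,3) else R.from_quat(o).as_matrix())
    return np.array(ci['position'],float), M@np.array([u[0],-u[1],-1.0])
def at_z(cam,px,z,ci=None):
    p,d=ray(cam,px,ci); return p+d*(z-p[2])/d[2]
def proj(cam,P,ci=None):
    ci=ci or camera_info(cam)
    M=R.from_rotvec(np.array(ci['orientation'],float)).as_matrix()
    c=(np.atleast_2d(P)-np.array(ci['position']))@M
    c=c*[1,-1,-1]
    return cv2.projectPoints(c,np.zeros(3),np.zeros(3),np.array(ci['mtx'],float),np.array(ci['D'],float))[0][:,0]
def tri(a):
    A=np.zeros((3,3));b=np.zeros(3)
    for p,d in a:
        d=d/np.linalg.norm(d);Q=np.eye(3)-np.outer(d,d);A+=Q;b+=Q@p
    return np.linalg.solve(A,b)
def save(cam,n):
    im=get_image(cam); cv2.imwrite(f'pics/{n}.png',im[:,:,::-1]); return im
E
python3 - <<'E'
from h import *
ims=[save(c,c+'0') for c in('scene','top')]
cv2.imwrite('pics/a.png',cv2.resize(ims[0],(800,600))[:,:,::-1])
cv2.imwrite('pics/b.png',cv2.resize(ims[1],(800,600))[:,:,::-1])
for c in('scene','top'):
    print(c,camera_info(c))
    for n in('relay','pocket','lock_knob','lock_pivot','cam_knob','cam_axis','jig'):
        print(n,[(np.round(r['pixel']).tolist(),round(r['conf'],2)) for r in pinpoint(c,n)[:3]])
s=bot.observe();print(s,bot.tip_extent)
E
```

```text
scene {'mtx': array([[486.50433282,   0.        , 256.82718904],
       [  0.        , 486.50433282, 202.10448405],
       [  0.        ,   0.        ,   1.        ]]), 'D': array([-0.06931991,  0.        ,  0.        ,  0.        ,  0.        ]), 'position': array([ 0.95239978, -0.74408837,  0.93331359]), 'orientation': array([0.78820675, 0.19584363, 0.48017478])}
relay [([128.0, 311.0], 0.85), ([126.0, 345.0], 0.76), ([165.0, 325.0], 0.56)]
pocket [([255.0, 217.0], 0.69)]
lock_knob [([290.0, 173.0], 0.65), ([282.0, 352.0], 0.28)]
lock_pivot [([287.0, 200.0], 0.8), ([307.0, 288.0], 0.7)]
cam_knob [([260.0, 262.0], 0.33)]
cam_axis [([260.0, 262.0], 0.97)]
jig [([260.0, 248.0], 0.94), ([217.0, 237.0], 0.31)]
top {'mtx': array([[436.37997774,   0.        , 258.20143942],
       [  0.        , 436.37997774, 190.99767628],
       [  0.        ,   0.        ,   1.        ]]), 'D': array([-0.02732087,  0.        ,  0.        ,  0.        ,  0.        ]), 'position': array([ 0.35937864, -0.0376919 ,  1.4671323 ]), 'orientation': array([ 0.1079104 , -0.10188115, -1.58848893])}
relay [([354.0
[... 361 characters left out ...]
{'time': 0.8, 'qpos': array([ 1.39512748e+00,  3.58548503e-01,  1.18903523e-02,  2.29295168e-06,
       -1.22409543e+00, -2.88138356e-01]), 'joint_velocities': array([-0.00058381,  0.00030456,  0.00162574, -0.00095086,  0.00153562,
       -0.00069051]), 'effort': array([-3.14277277e-04, -5.82885969e+01,  2.93633026e+01,  6.94076702e+00,
       -7.98332785e-04,  1.11571177e-05]), 'tool_pos': array([0.30194881, 0.60366767, 0.25633178]), 'orientation': array([-3.05745290e+00,  7.22023044e-01,  3.91393002e-07]), 'force': array([-0.01117086, -0.16194569, -0.04926477]), 'wrist_torque': array([-0.04213361, -0.01996358, -0.03720484]), 'gripper_force': 0.0, 'gripper_width': 0.08526999296883044} 0.025
```

View pics/a.png

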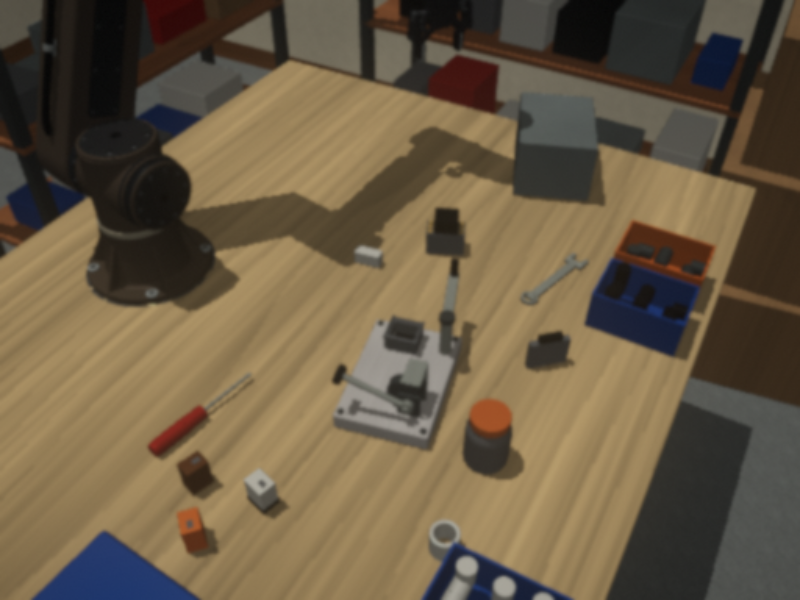

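View pics/b.png

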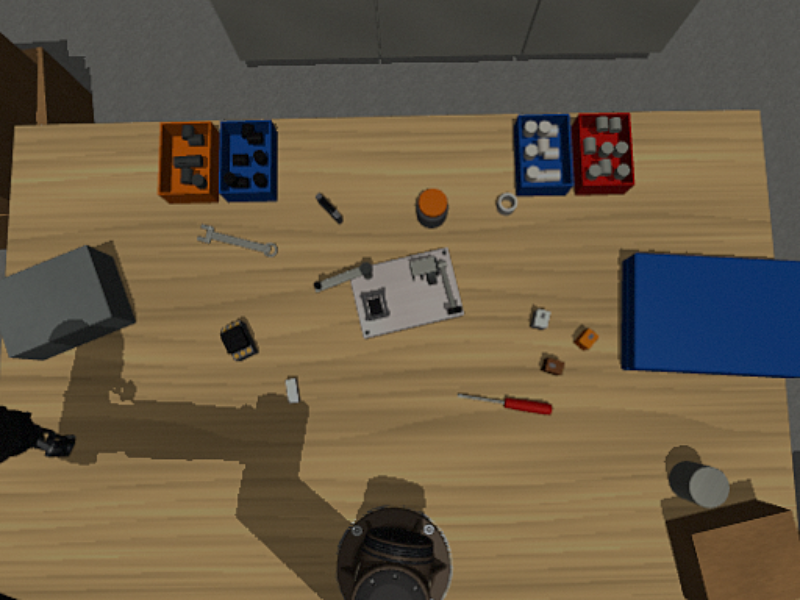

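Scene picture (at 800x600): white relay with black foot at (261,490). It could be confused with the brown block (195,472), the orange block (192,530), the terminal block (368,256) and the coupling (445,538). I choose the white one, which is at (541,318) in the top view. The jig is centred at about (400,380) in the scene view, with its lock lever open.

```bash
python3 - <<'E'
from h import *
k=512/800
for n,p,z in[('relay',(541,312),.052),('c1',(351,277),.03),('c2',(445,248),.03),('c3',(463,315),.03),('c4',(366,338),.03),('lknob',(319,285),.123),('post',(366,268),.104),('camknob',(454,310),.098),('pocket',(374,304),.061),('brown',(551,361),.05),('orange',(586,337),.05)]:
    print(n,at_z('top',(p[0]*k,p[1]*k),z).round(3))
for n,p,z in[('relay',(261,480),.052),('lknob',(454,268),.123),('camknob',(340,374),.098)]:
    print(n,at_z('scene',(p[0]*k,p[1]*k),z).round(3))
s=bot.observe();ci=camera_info('wrist')
T=R.from_rotvec(s['orientation']);print(T.as_matrix().round(3))
print('cam in tool',T.inv().apply(ci['position']-s['tool_pos']).round(4),(T.inv()*R.from_rotvec(ci['orientation'])).as_matrix().round(3),ci['mtx'],ci['D'])
E
```

```text
relay [ 0.515 -0.321  0.052]
c1 [0.601 0.077 0.03 ]
c2 [ 0.659 -0.126  0.03 ]
c3 [ 0.514 -0.16   0.03 ]
c4 [0.469 0.047 0.03 ]
lknob [0.57  0.134 0.123]
post [0.606 0.04  0.104]
camknob [ 0.517 -0.136  0.098]
pocket [0.537 0.027 0.061]
brown [ 0.412 -0.337  0.05 ]
orange [ 0.46  -0.413  0.05 ]
relay [ 0.505 -0.318  0.052]
lknob [0.572 0.136 0.123]
camknob [ 0.52  -0.134  0.098]
[[ 0.894 -0.447  0.   ]
 [-0.447 -0.894  0.   ]
 [-0.    -0.    -1.   ]]
cam in tool [ 0.0705 -0.0004 -0.1183] [[ 0.     0.961  0.276]
 [ 1.     0.    -0.001]
 [-0.001  0.276 -0.961]] [[317.1726091    0.         258.76693613]
 [  0.         317.1726091  192.17869142]
 [  0.           0.           1.        ]] [-0.05197872  0.          0.          0.          0.        ]
```

```bash
A='import sys'
python3 -m pendant '[[0.031,0.0325,-0.0056,0,0,0,1],[0.031,0.0325,-0.0056,0,0,0,1],[0.031,0.0325,-0.0056,0,0,0,1],[0.031,0.0325,-0.0056,0,0,0,1],[0.031,0.0325,-0.0056,0,0,0,1]]'
python3 -m pendant '[[0.031,0.0325,-0.0056,0,0,0,1],[0.031,0.0325,-0.0056,0,0,0,1],[0.031,0.0325,-0.0056,0,0,0,1],[0.031,0.0325,-0.0056,0,0,0,1],[0.031,0.0325,-0.0056,0,0,0,1]]'
python3 -m pendant '[[0.031,0.0325,-0.0056,0,0,0,1],[0.031,0.0325,-0.0056,0,0,0,1],[0.031,0.0325,-0.0056,0,0,0,1],[0.031,0.0325,-0.0056,0,0,0,1],[0.031,0.0325,-0.0056,0,0,0,1]]'
python3 - <<'E'
from h import *
s=bot.observe();print(s['tool_pos'],s['qpos'].round(3),s['time'])
im=save('wrist','w1');ci=camera_info('wrist');print(ci)
for n in('pocket','lock_knob','lock_pivot','cam_knob','cam_axis','jig','relay'):
    print(n,[(np.round(r['pixel'],1).tolist(),round(r['conf'],2)) for r in pinpoint('wrist',n)[:3]])
cv2.imwrite('pics/w1b.png',cv2.resize(im,(800,600),interpolation=2)[:,:,::-1])
E
```

```text
time: 1.42
tool_pos: [0.3682, 0.3876, 0.2847]
orientation: [-3.057, 0.722, -0.0]
force: [1.2, 1.0, -0.6]
gripper_width: 0.0853
gripper_force: 0.0
time: 2.05
tool_pos: [0.434, 0.1729, 0.3129]
orientation: [-3.057, 0.721, -0.001]
force: [0.4, 0.2, 1.1]
gripper_width: 0.0853
gripper_force: 0.0
time: 2.68
tool_pos: [0.5, -0.0418, 0.3408]
orientation: [-3.057, 0.722, -0.001]
force: [0.8, 0.6, -0.3]
gripper_width: 0.0852
gripper_force: 0.0
[ 0.49997855 -0.04182978  0.34084393] [ 0.309  0.022 -0.22   0.    -1.328  0.798] 2.675
{'mtx': array([[317.1726091 ,   0.        , 258.76693613],
       [  0.        , 317.1726091 , 192.17869142],
       [  0.        ,   0.        ,   1.        ]]), 'D': array([-0.05197872,  0.        ,  0.        ,  0.        ,  0.        ]), 'position': array([ 0.56415558, -0.07621828,  0.45971201]), 'orientation': array([-0.17663746,  0.28190502, -2.0203503 ])}
pocket [([200.0, 153.2], 0.76)]
lock_knob [([85.2, 186.3], 0.76)]
lock_pivot [([147.0, 110.5], 0.7)]
cam_knob []
cam_axis [([269.2, 41.1], 0.78)]
jig [([232.7, 109.9], 0.86)]
relay [([439.3, 62.4], 0.97), ([474.8, 121.5], 0.72)]
```

View pics/w1b.png

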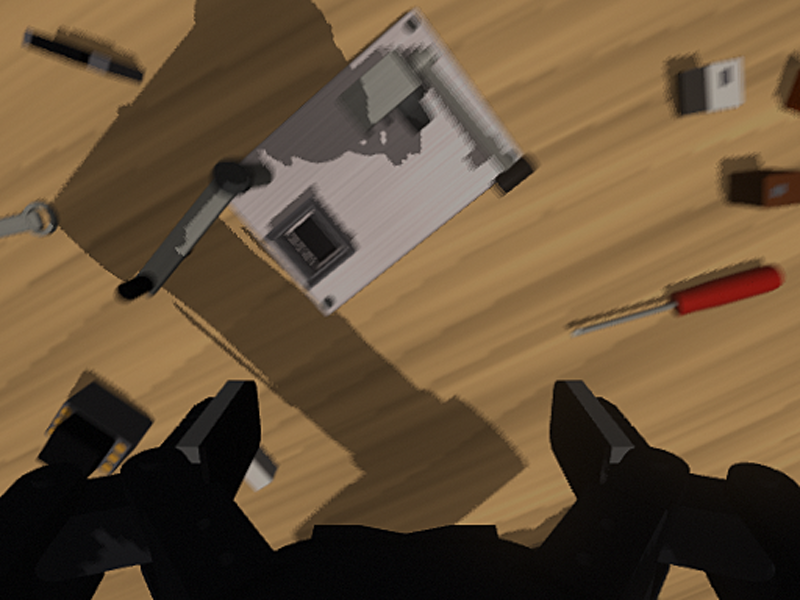

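The wrist view shows (at 800x600): the jig plate with far corner (416,10) and near corner (330,315), pocket rim centred at (313,238), post at (231,174), lock knob at (135,288), cam knob at (517,174). The white relay with black foot is at about (710,88), and the brown block at (770,187).

```bash
python3 - <<'E'
from h import *
from scipy.optimize import least_squares
import json
k=.64; ci=camera_info('wrist')
obs=[((75,-110,30),(416,10)),((-75,110,30),(330,315)),((-15,70,61),(313.5,237)),((55,70,104),(230,173)),((-43.5,94.5,61),(308,287)),((13.5,45.5,61),(316,186)),((-43.5,45.5,61),(356,246))]
M=np.array([o[0] for o in obs])/1000;px=np.array([o[1] for o in obs])*k
def W(P,j): 
    c,s_=np.cos(j[2]),np.sin(j[2]); return np.array(P)@np.array([[c,s_,0],[-s_,c,0],[0,0,1]])+[j[0],j[1],0]
f=lambda j:(proj('wrist',W(M,j),ci)-px).ravel()
r=least_squares(f,[.56,-.04,.23],loss='soft_l1');j=r.x
print(j,f(j).reshape(-1,2).round(1).tolist())
ck=np.array([35-110*np.cos(.349),-85,60+110*np.sin(.349)])/1000
print('cam knob px pred',proj('wrist',W(ck,j),ci)/k)
kn=at_z('wrist',(85.2,186.3),.123,ci);kn2=at_z('wrist',(135*k,286*k),.123,ci)
pv=W([.055,.07,.104],j);v=kn-pv;print('pocket',W([-.015,.07,.034],j),'pivot',pv,'knob',kn,kn2,np.linalg.norm(v[:2]), 'ang',j[2]+np.pi-np.arctan2(v[1],v[0]))
print('relay',at_z('wrist',(439.3,62.4),0,ci))
for p in[(708,60),(743,58),(746,107),(706,110)]: print(at_z('wrist',(p[0]*k,p[1]*k),.052,ci).round(3))
json.dump(j.tolist(),open('jig.json','w'))
im=cv2.imread('pics/w1.png');cv2.imwrite('pics/crop1.png',cv2.resize(im[20:100,400:512],None,fx=5,fy=5,interpolation=2))
E
```

```text
[ 0.56857506 -0.040351    0.2104509 ] [[0.1, -5.1], [-1.3, -1.1], [-1.6, 2.0], [2.6, -0.3], [2.3, -1.2], [-3.5, 4.4], [0.6, 1.7]]
cam knob px pred [[515.77959567 171.64351923]]
pocket [0.53928294 0.02497107 0.034     ] pivot [0.60773852 0.03959413 0.104     ] knob [0.56858607 0.14188426 0.123     ] [0.57106545 0.13847615 0.123     ] 0.10952710111976338 ang 1.4156916750230928
relay [ 0.50020308 -0.31826198  0.        ]
[ 0.526 -0.315  0.052]
[ 0.516 -0.341  0.052]
[ 0.48  -0.332  0.052]
[ 0.492 -0.302  0.052]
```

View pics/crop1.png

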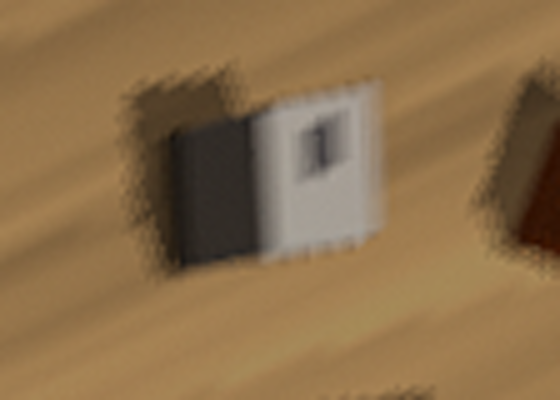

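Crop: a white block with a dark shaded side, the true relay (its top face is at crop (320,165)); brown is cut off at the right edge. Moving above it for a close measurement.

```bash
python3 -m pendant '[[0.025,0.049,0.028,0,0,0,1],[0.025,0.049,0.028,0,0,0,1],[0.025,0.049,0.028,0,0,0,1],[0.025,0.049,0.028,0,0,0,1],[0.025,0.049,0.028,0,0,0,1]]' | grep tool_pos
python3 -m pendant '[[0,0,0,0,0,-6.3,1],[0,0,0,0,0,-6.3,1],[0,0,0,0,0,0,1],[0,0,0,0,0,0,1],[0,0,0,0,0,0,1]]'
python3 - <<'E'
from h import *
im=save('wrist','w2')
print([(np.round(r['pixel'],1).tolist(),round(r['conf'],2)) for r in pinpoint('wrist','relay')[:3]])
cv2.imwrite('pics/w2b.png',cv2.resize(im,(800,600),interpolation=2)[:,:,::-1])
E
```

```text
tool_pos: [0.5024, -0.3161, 0.1997]
time: 4.32
tool_pos: [0.5022, -0.3149, 0.2005]
orientation: [3.118, -0.383, 0.001]
force: [-0.0, 0.4, -0.4]
gripper_width: 0.0853
gripper_force: 0.0
[([263.0, 174.4], 0.87), ([303.3, 251.3], 0.67), ([361.5, 189.6], 0.59)]
```

View pics/w2b.png

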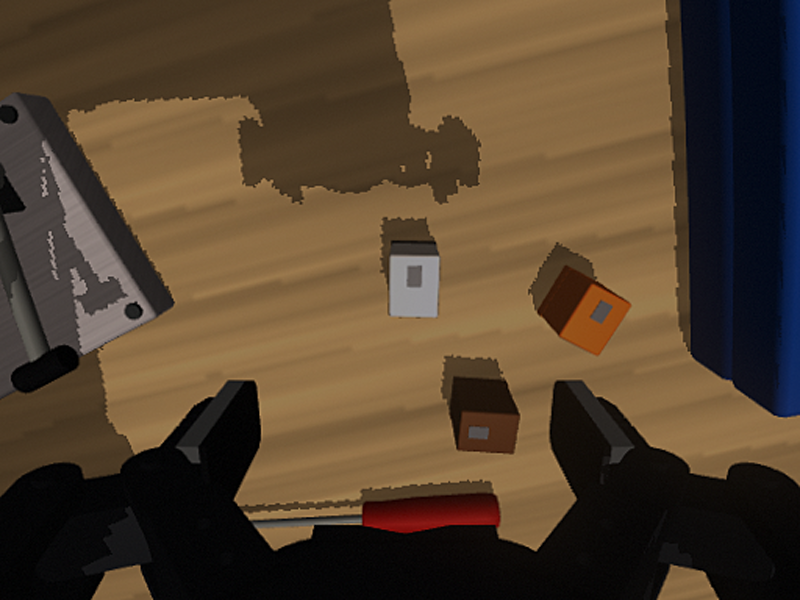

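The picture shows the relay's top face, nearly axis-aligned, at about (414,285), the orange block at (585,310) and the brown block at (485,415).

```bash
python3 - <<'E'
from h import *
im=cv2.imread('pics/w2.png');m=(im.min(2)>120).astype(np.uint8);m[:,:230]=0;m[:,300:]=0;m[:145]=0;m[215:]=0
m=cv2.morphologyEx(m,cv2.MORPH_CLOSE,np.ones((9,9)))
c=max(cv2.findContours(m,0,1)[0],key=cv2.contourArea);b=cv2.boxPoints(cv2.minAreaRect(c));print(b)
P=np.array([at_z('wrist',p,.052) for p in b]);print(P.round(4),P.mean(0).round(4),np.linalg.norm(np.diff(P,axis=0),axis=1))
e=P[1]-P[0] if np.linalg.norm(P[1]-P[0])>np.linalg.norm(P[2]-P[1]) else P[2]-P[1]
print('yaw long',np.degrees(np.arctan2(e[1],e[0])))
s=bot.observe();M=R.from_rotvec(s['orientation']).as_matrix();d=P.mean(0)-s['tool_pos'];print('tool delta',M.T@d, 'tool yaw',np.degrees(np.arctan2(M[1,0],M[0,0])))
E
```

```text
[[250. 164.]
 [280. 164.]
 [280. 202.]
 [250. 202.]]
[[ 0.5222 -0.3123  0.052 ]
 [ 0.5161 -0.3372  0.052 ]
 [ 0.4828 -0.3296  0.052 ]
 [ 0.4893 -0.3039  0.052 ]] [ 0.5026 -0.3207  0.052 ] [0.02561838 0.03407193 0.02649928]
yaw long 167.06735489704278
tool delta [0.00181241 0.00534219 0.1484696 ] tool yaw -13.989922008455054
```

```bash
python3 -m pendant '[[0.0018,0.0055,0.035,0,0,-1,1],[0,0,0.035,0,0,0,1],[0,0,0.035,0,0,0,1],[0,0,0.03,0,0,0,1],[0,0,0.0105,0,0,0,1]]'
python3 -m pendant '[[0,0,0,0,0,0,-1],[0,0,0,0,0,0,-1],[0,0,0,0,0,0,-1],[0,0,0,0,0,0,-1],[0,0,0,0,0,0,-1]]' 40
python3 -m pendant '[[0,0,0,0,0,0,-1],[0,0,0,0,0,0,-1],[0,0,0,0,0,0,-1],[0,0,0,0,0,0,-1],[0,0,0,0,0,0,-1]]' 40
python3 -c "
from h import *
print(bot.observe()['tool_pos'])
cv2.imwrite('pics/w3b.png',save('wrist','w3')[100:384,100:420,::-1])"
```

```text
time: 5.05
tool_pos: [0.5014, -0.3208, 0.0531]
orientation: [-3.121, 0.356, 0.004]
force: [0.7, -0.5, 0.0]
gripper_width: 0.0854
gripper_force: 0.0
time: 5.68
tool_pos: [0.503, -0.3214, 0.0561]
orientation: [3.121, -0.354, 0.003]
force: [-0.9, 0.5, 6.5]
gripper_width: 0.0274
gripper_force: 41.0
time: 6.3
tool_pos: [0.503, -0.3214, 0.0561]
orientation: [3.121, -0.354, 0.003]
force: [-0.5, 1.3, 6.2]
gripper_width: 0.0274
gripper_force: 41.0
[ 0.50301231 -0.32137386  0.05606197]
```

View pics/w3b.png

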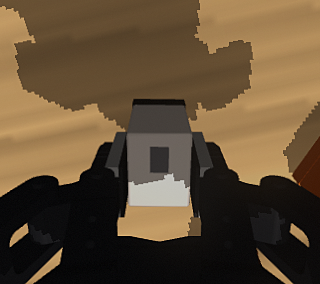

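The relay is held between the pads, its top face centred at about (158,170) in the crop. Lifting it and carrying it to a viewing pose short of the pocket.

```bash
python3 -m pendant '[[0,0,-0.02,0,0,0,-1],[0,0,-0.04,0,0,0,-1],[0,0,-0.04,0,0,0,-1],[0,0,-0.044,0,0,0,-1],[-0.016,-0.052,0,0,0,0,-1]]'|grep -E "tool|width"
python3 -m pendant '[[-0.016,-0.053,0,0,0,0,-1],[-0.016,-0.053,0,0,0,0,-1],[-0.016,-0.054,0,0,0,0,-1],[-0.016,-0.054,0,0,0,0,-1],[-0.017,-0.0545,0,0,0,0,-1]]'|grep -E "tool|width"
python3 -m pendant '[[0,0,0,0,0,-8.3,-1],[0,0,0,0,0,-8.3,-1],[0,0,0,0,0,-8.4,-1],[0,0,0,0,0,0,-1],[0,0,0,0,0,0,-1]]'
python3 - <<'E'
from h import *
im=save('wrist','w4')
for n in('pocket','lock_knob','lock_pivot','cam_knob','jig','relay'):
    print(n,[(np.round(r['pixel'],1).tolist(),round(r['conf'],2)) for r in pinpoint('wrist',n)[:2]])
cv2.imwrite('pics/w4b.png',cv2.resize(im,(800,600),interpolation=2)[:,:,::-1])
E
```

```text
tool_pos: [0.5006, -0.2689, 0.2026]
gripper_width: 0.027
tool_pos: [0.4794, 0.0147, 0.1993]
gripper_width: 0.027
time: 8.22
tool_pos: [0.4797, 0.0129, 0.1989]
orientation: [-3.125, -0.324, -0.0]
force: [0.8, 0.2, 0.6]
gripper_width: 0.0271
gripper_force: 40.3
pocket [([255.7, 111.8], 0.76)]
lock_knob [([73.8, 25.2], 0.57)]
lock_pivot [([255.2, 0.8], 0.86)]
cam_knob [([466.7, 192.2], 0.73)]
jig [([327.1, 94.4], 0.96), ([457.5, 49.0], 0.62)]
relay [([254.8, 227.3], 0.58)]
```

View pics/w4b.png

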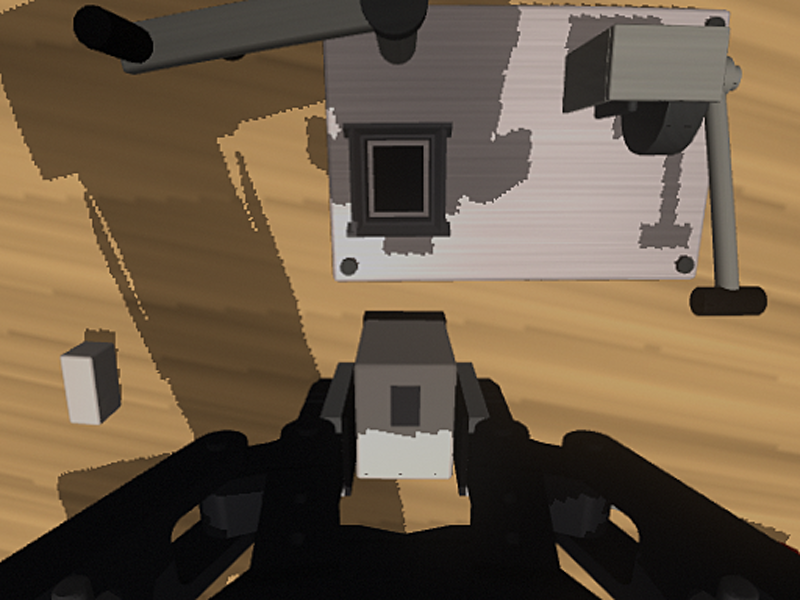

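The view shows the pocket rim from (347,124) to (450,236), the plate's near corners at (336,281) and (704,280), the cam knob at (729,301), and the held relay's top face spanning columns 356–455 and rows 363–478.

```bash
python3 - <<'E'
from h import *
from scipy.optimize import least_squares
import json
k=.64; ci=camera_info('wrist');h=lambda p:((p[0]+.5)*k-.5,(p[1]+.5)*k-.5)
obs=[((-75,110,30),(336,281)),((-75,-110,30),(705,280)),((75,-110,30),(730,10)),((13.5,94.5,61),(346,124)),((13.5,45.5,61),(451,124)),((-43.5,45.5,61),(449,236)),((-43.5,94.5,61),(348,236)),((35-103.4,-85,97.6),(729,301))]
M=np.array([o[0] for o in obs])/1000;px=np.array([h(o[1]) for o in obs])
def W(P,j):
    c,s_=np.cos(j[2]),np.sin(j[2]); return np.array(P)@np.array([[c,s_,0],[-s_,c,0],[0,0,1]])+[j[0],j[1],0]
f=lambda j:(proj('wrist',W(M,j),ci)-px).ravel()
j=least_squares(f,[.56,-.04,.23],loss='soft_l1').x
print(j,f(j).reshape(-1,2).round(1).tolist())
json.dump(j.tolist(),open('jig.json','w'))
s=bot.observe();T=R.from_rotvec(s['orientation']).as_matrix();z=s['tool_pos'][2]-.056+.052
Pc=[at_z('wrist',h(p),z,ci) for p in[(356,363),(455,363),(455,478),(356,478)]]
rel=T.T@(np.mean(Pc,0)-s['tool_pos']);print('relay rel tcp (tool)',rel,np.linalg.norm(np.diff(Pc,axis=0),axis=1))
po=W([-.015,.07,.034],j);rim=at_z('wrist',h((398.5,180)),.061,ci);print('pocket',po,'rim direct',rim)
tgt=po.copy();tgt[2]=.034+.056
d=T.T@(tgt-s['tool_pos']);print('TCP delta tool',d,'minus rel',d-[rel[0],rel[1],0],'yaw err',np.degrees(j[2])-np.degrees(np.arctan2(T[1,0],T[0,0])))
pv=W([.055,.07,.104],j)
kn=at_z('wrist',h((95,22)),.130,ci);v=kn-pv;print('pivot',pv,'knob',kn,np.hypot(*v[:2]),'ang',j[2]+np.pi-np.arctan2(v[1],v[0]))
E
```

```text
[ 0.56710908 -0.03772261  0.21795754] [[-0.9, 1.2], [-4.5, 0.1], [2.9, -0.9], [2.2, -0.7], [-1.1, -1.3], [-0.8, 0.9], [3.5, 1.4], [0.0, -0.0]]
relay rel tcp (tool) [7.68765161e-05 3.32260965e-04 3.99999384e-03] [0.02641552 0.03598071 0.02857638]
pocket [0.53732745 0.02737774 0.034     ] rim direct [0.53795784 0.02828142 0.061     ]
TCP delta tool [ 0.05929466 -0.0022275   0.10878174] minus rel [ 0.05921779 -0.00255976  0.10878174] yaw err 0.5001803401509903
pivot [0.60567133 0.04251425 0.104     ] knob [0.57292029 0.14337653 0.13      ] 0.1060463531346719 ang 1.4747838416642474
```

```bash
python3 -m pendant '[[0.03,-0.0015,0,0,0,0,-1],[0.0294,-0.0015,0,0,0,-0.5,-1],[0,0,0.035,0,0,0,-1],[0,0,0.035,0,0,0,-1],[0,0,0,0,0,0,-1]]'
python3 - <<'E'
from h import *
for i in range(2): im=save('wrist','w5')
s=bot.observe();print(s['tool_pos'])
cv2.imwrite('pics/w5b.png',cv2.resize(im[120:330,160:360],None,fx=2.8,fy=2.8,interpolation=2)[:,:,::-1])
E
```

```text
time: 9.2
tool_pos: [0.5356, 0.0276, 0.1265]
orientation: [3.122, 0.341, -0.009]
force: [0.9, -0.6, 0.1]
gripper_width: 0.0266
gripper_force: 40.2
[0.53779804 0.02828166 0.12959771]
```

View pics/w5b.png

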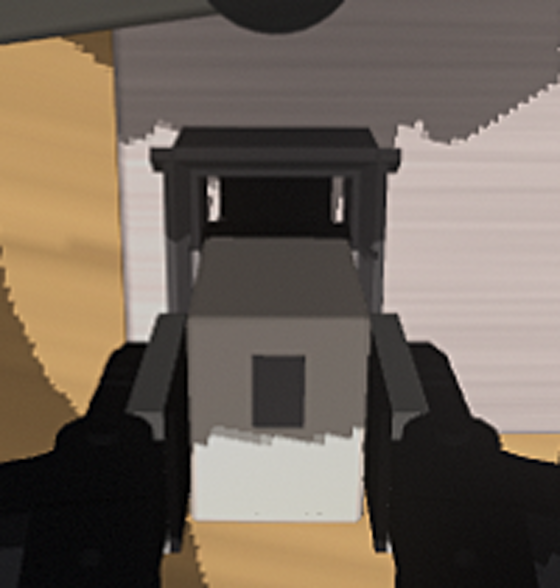

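The relay hangs just above the pocket mouth. Laterally, its far lower edge is centred at about 279 against the rim's 275 (crop). I'll check the fore-aft position numerically.

```bash
python3 - <<'E'
from h import *
ci=camera_info('wrist');s=bot.observe();T=R.from_rotvec(s['orientation']).as_matrix()
g=lambda u,v,z:(T.T@(at_z('wrist',(u/2.8+160-.3,v/2.8+120-.3),z,ci)-s['tool_pos']))[:2].round(4)
zb=s['tool_pos'][2]-.056
print('relay far bottom edge',g(205,237,zb),g(352,237,zb),'foot/top',g(190,317,zb+.052),g(367,317,zb+.052),g(190,521,zb+.052))
print('rim far outer',g(152,148,.061),g(400,148,.061),'inner far',g(205,176,.056),g(343,176,.056))
E
```

```text
relay far bottom edge [ 0.0131 -0.0148] [0.0131 0.0155] foot/top [ 0.0177 -0.0129] [0.0177 0.0135] [-0.0179 -0.014 ]
rim far outer [ 0.0291 -0.0269] [0.0291 0.0265] inner far [ 0.0216 -0.016 ] [0.0216 0.0147]
```

```bash
python3 -m pendant '[[0.0005,-0.0003,0.01,0,0,0,-1],[0,0,0.01,0,0,0,-1],[0,0,0.01,0,0,0,-1],[0,0,0.007,0,0,0,-1],[0,0,0,0,0,0,-1]]'
python3 -m pendant '[[0,0,0.0015,0,0,0,-1],[0,0,0.001,0,0,0,-1],[0,0,0,0,0,0,-1],[0,0,0,0,0,0,-1],[0,0,0,0,0,0,-1]]'
```

```text
time: 9.93
tool_pos: [0.5373, 0.0285, 0.0911]
orientation: [3.122, 0.343, -0.002]
force: [-1.3, -0.6, -0.2]
gripper_width: 0.0275
gripper_force: 40.2
time: 10.55
tool_pos: [0.538, 0.0288, 0.09]
orientation: [-3.123, -0.343, -0.001]
force: [-3.4, 0.4, 6.1]
gripper_width: 0.0277
gripper_force: 41.0
```

```bash
python3 -m pendant '[[0,0,0,0,0,0,0.1],[0,0,0,0,0,0,0.1],[0,0,0,0,0,0,0.1],[0,0,0,0,0,0,0.1],[0,0,0,0,0,0,0.1]]'
python3 -m pendant '[[0,0,-0.01,0,0,0,0.1],[0,0,-0.02,0,0,0,0.1],[0,0,-0.03,0,0,0,0.1],[0,0,-0.03,0,0,0,0.1],[-0.03,0,-0.02,0,0,0,0.1]]'
python3 - <<'E'
from h import *
for i in range(3): im=save('wrist','w6')
s=bot.observe();print(s['tool_pos'],s['orientation'])
for n in('relay','lock_knob','lock_pivot','cam_knob'):
    print(n,[(np.round(r['pixel'],1).tolist(),round(r['conf'],2)) for r in pinpoint('wrist',n)[:2]])
cv2.imwrite('pics/w6b.png',cv2.resize(im,(800,600),interpolation=2)[:,:,::-1])
E
```

```text
time: 11.18
tool_pos: [0.5377, 0.0286, 0.0892]
orientation: [3.123, 0.343, -0.0]
force: [0.7, 0.1, 0.4]
gripper_width: 0.0471
gripper_force: 0.0
time: 11.8
tool_pos: [0.5098, 0.0225, 0.2013]
orientation: [-3.123, -0.343, -0.004]
force: [-0.8, -0.1, 0.5]
gripper_width: 0.0469
gripper_force: 0.0
[0.50826725 0.02213781 0.20133913] [-3.12173642 -0.34287488 -0.00523572]
relay [([259.3, 148.8], 0.78)]
lock_knob [([91.2, 77.1], 0.82)]
lock_pivot [([263.6, 50.7], 0.96), ([92.1, 73.2], 0.49)]
cam_knob [([462.7, 228.1], 0.59)]
```

View pics/w6b.png

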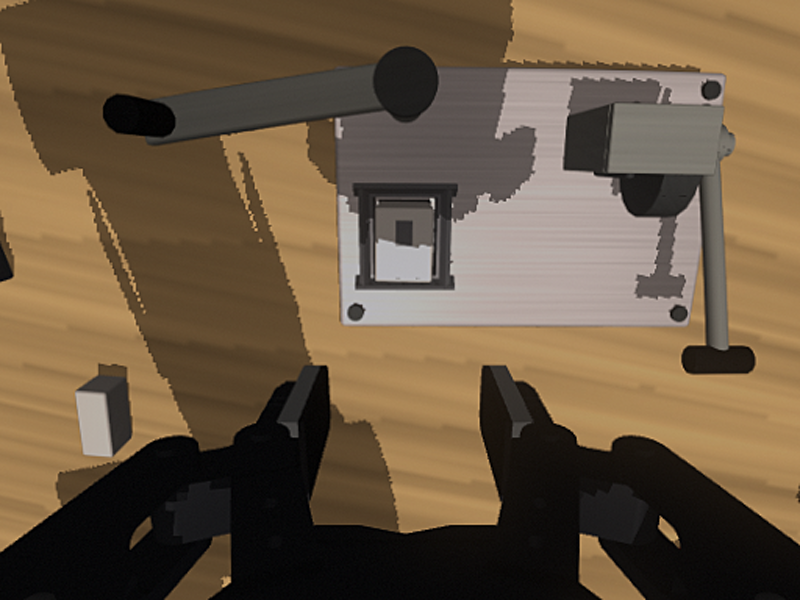

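The relay sits in the pocket, its top face at (404,240) centred in the rim (405,236). The lock knob is at about (140,118), the post at (405,80) and the cam knob at (718,360). Next I'll work out the lever angle and the approach.

```bash
python3 - <<'E'
from h import *
import json
k=.64; ci=camera_info('wrist');h=lambda p:((p[0]+.5)*k-.5,(p[1]+.5)*k-.5)
j=np.array(json.load(open('jig.json')))
s=bot.observe();T=R.from_rotvec(s['orientation']).as_matrix()
rel=at_z('wrist',h((405,241)),.086,ci);print('relay top centre',rel)
d=np.array([.5376,.0280]);c,n=np.cos(j[2]),np.sin(j[2])
pv=d+.070*np.array([c,n]);print('pivot from pocket',pv,'seen',at_z('wrist',h((405,78)),.108,ci))
for p,z in[((142.5,120),.123),((120,112),.138),((160,124),.108)]:
    q=at_z('wrist',h(p),z,ci);v=q[:2]-pv;print(q,np.hypot(*v),'lever dir',np.degrees(np.arctan2(v[1],v[0])))
v=at_z('wrist',h((142.5,120)),.123,ci)[:2]-pv;a=np.arctan2(v[1],v[0])
K=pv+.102*np.array([np.cos(a),np.sin(a)]);print('K',K,'angle',j[2]+np.pi-a)
print('tool yaw',np.degrees(np.arctan2(T[1,0],T[0,0])),'delta tool',T.T@(np.r_[K,.137]-s['tool_pos']))
E
```

```text
relay top centre [0.54094037 0.02906808 0.086     ]
pivot from pocket [0.60594388 0.04313652] seen [0.60749898 0.04390313 0.108     ]
[0.57057967 0.13698095 0.123     ] 0.10028661564518049 lever dir 110.64834569818557
[0.57220434 0.13744212 0.138     ] 0.1001593890908486 lever dir 109.68559143683358
[0.56992704 0.13736603 0.108     ] 0.1008782171968865 lever dir 110.91808542970483
K [0.56997548 0.13858427] angle 1.4283722489810502
tool yaw 12.528180999998796 delta tool [ 0.08520351 -0.10031957  0.06188973]
```

```bash
python3 -m pendant '[[0.0285,-0.0334,0,0,0,0,0.1],[0.0285,-0.0334,0,0,0,0,0.1],[0.0282,-0.0335,0,0,0,0,0.1],[0,0,0,0,0,10,0.1],[0,0,0,0,0,10,0.1]]' | grep tool
python3 -m pendant '[[0,0,0,0,0,10,0.1],[0,0,0,0,0,10,0.1],[0,0,0,0,0,10,0.1],[0,0,0,0,0,10,0.1],[0,0,0,0,0,10,0.1]]'|grep tool
python3 -m pendant '[[0,0,0,0,0,10,0.1],[0,0,0,0,0,2,0.1],[0,0,0,0,0,0,0.1],[0,0,0,0,0,0,0.1],[0,0,0,0,0,0,0.1]]'|grep -E "tool|ori"
python3 - <<'E'
from h import *
s=bot.observe();T=R.from_rotvec(s['orientation']).as_matrix()
K=np.array([.570,.1386,.137])
print('delta',T.T@(K-s['tool_pos']),np.degrees(np.arctan2(T[1,0],T[0,0])),s['qpos'].round(2))
get_image('wrist')
ci=camera_info('wrist')
for n in('lock_knob','lock_pivot'):
  for r in pinpoint('wrist',n)[:2]: print(n,r,at_z('wrist',r['pixel'],.123 if 'k'==n[-4] else .104,ci))
E
```

```text
tool_pos: [0.5701, 0.1392, 0.1977]
tool_pos: [0.57, 0.1386, 0.1982]
tool_pos: [0.5699, 0.1385, 0.1993]
orientation: [2.583, -1.789, -0.0]
delta [-5.27705049e-06 -1.56757404e-04  6.22677402e-02] -69.40748785707515 [ 0.57  0.26 -0.27 -0.   -1.04 -0.21]
lock_knob {'pixel': [259.8, 213.3], 'conf': 0.96} [0.56961507 0.13847713 0.123     ]
lock_pivot {'pixel': [262.5, 48.7], 'conf': 0.96} [0.60400771 0.04209914 0.104     ]
```

```bash
python3 -m pendant '[[0,0,0.02,0,0,0,0.1],[0,0,0.02,0,0,0,0.1],[0,0,0.016,0,0,0,0.1],[0,0,0.006,0,0,0,0.1],[0,0,0,0,0,0,0.1]]' 20
python3 -m pendant '[[0,0,0,0,0,0,-1],[0,0,0,0,0,0,-1],[0,0,0,0,0,0,-1],[0,0,0,0,0,0,-1],[0,0,0,0,0,0,-1]]' 20
python3 -m pendant '[[0.001,0.0148,0,0,0,-8.2,-1],[0.001,0.0148,0,0,0,-8.2,-1],[0.001,0.0148,0,0,0,-8.2,-1],[0.001,0.0148,0,0,0,-8.2,-1],[0.001,0.0148,0,0,0,-8.2,-1]]' 20
```

```text
time: 14.8
tool_pos: [0.5699, 0.1385, 0.1372]
orientation: [2.581, -1.79, -0.0]
force: [-0.4, 0.2, 0.1]
gripper_width: 0.0473
gripper_force: 0.0
time: 15.42
tool_pos: [0.5702, 0.1388, 0.1379]
orientation: [-2.581, 1.789, -0.001]
force: [-1.6, 0.2, 5.5]
gripper_width: 0.0128
gripper_force: 22.1
time: 16.05
tool_pos: [0.5156, 0.0911, 0.138]
orientation: [-3.046, 0.764, -0.003]
force: [6.4, -1.1, 1.2]
gripper_width: 0.0128
gripper_force: 21.7
```

```bash
python3 -m pendant '[[0.001,0.0148,0,0,0,-8.2,-1],[0.001,0.0148,0,0,0,-8.2,-1],[0.001,0.0148,0,0,0,-8.2,-1],[0.001,0.0148,0,0,0,-8.2,-1],[0.001,0.0130,0,0,0,-8.2,-1]]' 20
python3 -m pendant '[[0,0.001,0,0,0,0,-1],[0,0.001,0,0,0,0,-1],[0,0,0,0,0,0,-1],[0,0,0,0,0,0,-1],[0,0,0,0,0,0,-1]]' 20
```

```text
time: 16.68
tool_pos: [0.5062, 0.0213, 0.138]
orientation: [-3.121, -0.351, -0.007]
force: [4.0, 7.6, 3.3]
gripper_width: 0.013
gripper_force: 21.9
time: 17.3
tool_pos: [0.5062, 0.0213, 0.1379]
orientation: [-3.12, -0.343, -0.006]
force: [-0.6, 11.8, 4.7]
gripper_width: 0.0131
gripper_force: 22.2
```

The lever is on its stop (12 N reaction, no further motion). I'll ease off, release, lift, move above the cam knob and look.

```bash
python3 -m pendant '[[0,-0.002,0,0,0,0,-1],[0,0,0,0,0,0,-0.2],[0,0,0,0,0,0,0],[0,0,0,0,0,0,0.1],[0,0,0,0,0,0,0.1]]'|grep -E "force|tool"
python3 -m pendant '[[0,0,-0.02,0,0,0,0.1],[0,0,-0.04,0,0,0,0.1],[0,0,-0.04,0,0,0,0.1],[-0.0107,0.0385,0,0,0,0,0.1],[-0.0107,0.0385,0,0,0,0,0.1]]'
python3 -m pendant '[[0,0.039,0,0,0,0,0.1],[0,0.039,0,0,0,0,0.3],[0,0,0,0,0,0,0.3],[0,0,0,0,0,0,0.3],[0,0,0,0,0,0,0.3]]'
python3 - <<'E'
from h import *
for i in range(2): im=save('wrist','w7')
ci=camera_info('wrist');s=bot.observe();T=R.from_rotvec(s['orientation']).as_matrix()
for n,z in(('cam_knob',.0976),('lock_knob',.123),('lock_pivot',.104)):
  for r in pinpoint('wrist',n)[:2]:
    q=at_z('wrist',r['pixel'],z,ci);print(n,r,q,T.T@(q-s['tool_pos']))
cv2.imwrite('pics/w7b.png',cv2.resize(im,(800,600),interpolation=2)[:,:,::-1])
E
```

```text
tool_pos: [0.5041, 0.0207, 0.1372]
force: [0.1, -0.2, 0.4]
gripper_force: 0.0
time: 18.55
tool_pos: [0.5001, -0.0594, 0.238]
orientation: [-3.122, -0.345, -0.002]
force: [-0.1, -0.6, -0.3]
gripper_width: 0.0472
gripper_force: 0.0
time: 19.18
tool_pos: [0.5169, -0.1343, 0.2373]
orientation: [-3.123, -0.344, -0.0]
force: [-0.4, 0.3, -0.2]
gripper_width: 0.0555
gripper_force: 0.0
cam_knob {'pixel': [258.9, 186.1], 'conf': 0.9} [ 0.51865421 -0.1341123   0.0976    ] [0.00160931 0.00022473 0.13983169]
lock_knob {'pixel': [56.7, 169.0], 'conf': 0.67} [0.50485382 0.02123001 0.123     ] [ 0.02202134 -0.15438926  0.11444062]
lock_pivot {'pixel': [55.1, 26.8], 'conf': 0.66} [0.60699669 0.0408178  0.104     ] [ 0.12597299 -0.15123165  0.13346509]
```

View pics/w7b.png

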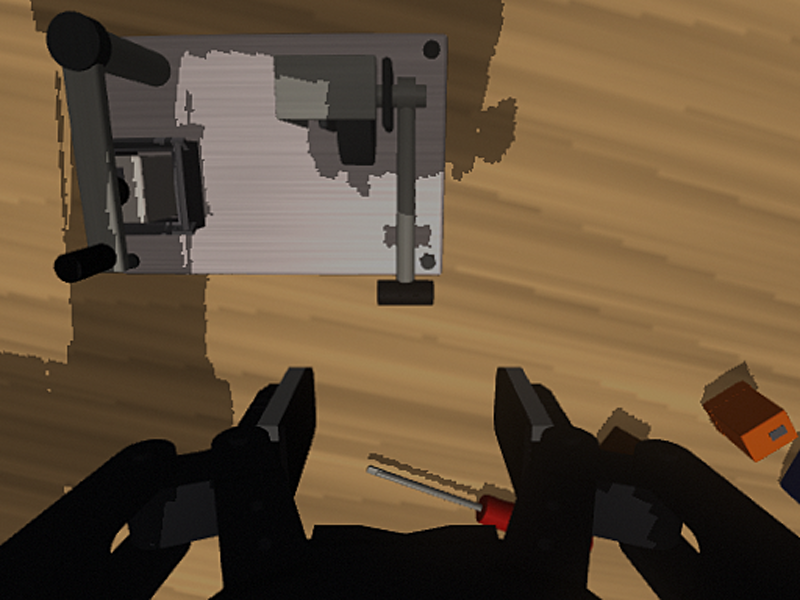

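The view shows the lever shut over the pocket (bar at about (105,170), knob at (85,262)) and the cam knob at (405,292). Now I'll descend over its ends and close.

```bash
python3 -m pendant '[[0.0016,0.0002,0.04,0,0,0,0.3],[0,0,0.04,0,0,0,0.3],[0,0,0.03,0,0,0,0.3],[0,0,0.015,0,0,0,0.3],[0,0,0.0087,0,0,0,0.3]]'
python3 -m pendant '[[0,0,0,0,0,0,0.3],[0,0,0,0,0,0,-1],[0,0,0,0,0,0,-1],[0,0,0,0,0,0,-1],[0,0,0,0,0,0,-1]]' 60
```

```text
time: 20.05
tool_pos: [0.5189, -0.1347, 0.1034]
orientation: [3.123, 0.343, -0.0]
force: [0.3, -0.5, 0.6]
gripper_width: 0.0556
gripper_force: 0.0
time: 20.68
tool_pos: [0.5191, -0.1343, 0.1047]
orientation: [-3.122, -0.343, -0.003]
force: [-2.6, 5.2, 5.4]
gripper_width: 0.0287
gripper_force: 58.7
```

```bash
python3 -m pendant '[[0.0054,0,-0.0123,0,0,0,-1],[0.0068,0,-0.0116,0,0,0,-1],[0.0082,0,-0.0107,0,0,0,-1],[0.0094,0,-0.0096,0,0,0,-1],[0.0105,0,-0.0084,0,0,0,-1]]'
python3 -c "
from h import *
get_image('wrist');ci=camera_info('wrist');s=bot.observe();print(s['tool_pos'],s['force'],s['wrist_torque'],[(r['pixel'],r['conf']) for r in pinpoint('wrist','cam_knob')[:2]])"
```

```text
time: 21.3
tool_pos: [0.5573, -0.1259, 0.1561]
orientation: [-3.122, -0.342, 0.004]
force: [-2.9, 3.1, -10.1]
gripper_width: 0.0284
gripper_force: 59.8
[ 0.55879777 -0.12574717  0.15721593] [-5.6719331   6.88718992 -2.95804048] [ 2.12682038  2.67688122 -0.03702743] [([261.5, 273.6], 0.56)]
```

```bash
python3 -m pendant '[[0.0115,0,-0.007,0,0,0,-1],[0.0122,0,-0.0056,0,0,0,-1],[0.0128,0,-0.004,0,0,0,-1],[0.0132,0,-0.0024,0,0,0,-1],[0.0134,0,-0.0008,0,0,0,-1]]'
python3 -m pendant '[[0,0,0,0,0,0,-1],[0,0,0,0,0,0,-1],[0,0,0,0,0,0,-1],[0,0,0,0,0,0,-1],[0,0,0,0,0,0,-1]]'
python3 - <<'E'
from h import *
for i in range(2): im=save('wrist','w8')
s=bot.observe();T=R.from_rotvec(s['orientation']).as_matrix();ax=np.array([.5672,-.0369])+np.array([.035*.9763+.085*.2163,.035*.2163-.085*.9763])
g=s['tool_pos']+T[:,2]*.006;e=T.T@(g-np.r_[ax,.06]);print('grasp rel axle: x',e[0],'up',-e[2],'angle',np.arctan2(-e[2],-e[0])-.349,s['tool_pos'],s['joint_velocities'].round(4))
sc=save('scene','s8')
a=cv2.resize(im,(400,300));b=cv2.resize(sc[190:290,200:310],(400,364))[:300]
cv2.imwrite('pics/c8.png',np.hstack([a,b])[:,:,::-1])
E
```

```text
time: 22.02
tool_pos: [0.6186, -0.1126, 0.1766]
orientation: [3.123, 0.342, -0.005]
force: [-8.4, 3.8, -1.0]
gripper_width: 0.0273
gripper_force: 58.9
time: 22.65
tool_pos: [0.6191, -0.1124, 0.1766]
orientation: [3.123, 0.344, -0.002]
force: [-5.7, 3.5, -2.0]
gripper_width: 0.0277
gripper_force: 59.0
grasp rel axle: x -0.0008057455845300095 up 0.11064318141791486 angle 1.2145140764931264 [ 0.61913285 -0.11242902  0.17664425] [-0.0009  0.0001  0.0004  0.0023  0.0009 -0.0011]
```

View pics/c8.png

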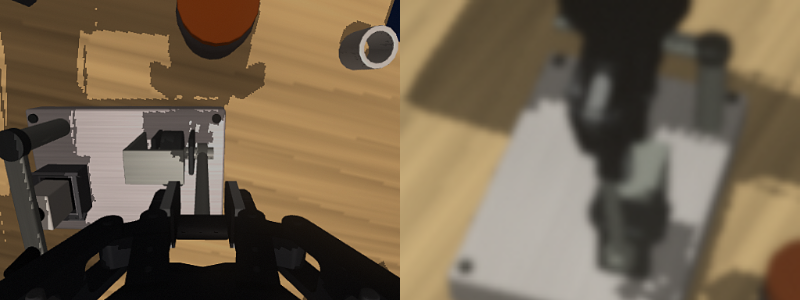

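The lever stands upright between the fingers (about (203,190) in the left half) and the locking bar is still over the pocket at (30,190). The estimated angle is 1.21 rad, steady, with a 59 N grip.

```bash
python3 -m pendant '[[0,0,0,0,0,0,-1],[0,0,0,0,0,0,-1],[0,0,0,0,0,0,-1],[0,0,0,0,0,0,-1],[0,0,0,0,0,0,-1]]' && python3 -c "
from station import bot
print(bot.job_done())"
```

```text
time: 23.42
tool_pos: [0.6191, -0.1124, 0.1766]
orientation: [3.123, 0.343, -0.002]
force: [-6.0, 3.8, -1.0]
gripper_width: 0.0278
gripper_force: 59.0
the job is handed in; nothing more can be done
None
```

I handed the job in at 23.4 s with the relay seated, the locking lever shut on its stop, and the cam lever held upright at about 1.21 rad with a 59 N grip; the hand-in returned no verdict, and I inferred the relay's lift and pad pressure from the lever angle rather than measuring them.

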